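# Put a pressing weight away in its lidded chest

### The job

Put the loose iron pressing weight away: push the wooden chest's lid up by its front ledge, past its balance point until it stays open by itself, then stand the weight upright and fully home in the empty round pocket next to its twin. Work gently: do not lean hard on the lid or the chest, do not fling the lid or let it fall shut, and set the weight down rather than dropping or ramming it. Leave the lid open, the twin in its pocket and everything else on the bench where it is.

Things in the scene. Friction and masses are not known exactly. Their poses are not given: they have to be found in the camera images.
- chest: Low wooden chest screwed to the bench, 150 (x) x 260 (y) x 120 mm high without lid, walls 8 mm. Origin: centre of its underside; front faces its own -x (towards the robot and to the robot's right), the hinge runs along its y at the far top edge. Inside is a cork board, top 38 mm above the bench, with two round pockets at x = 0, y = +60 and -60 mm, floors 24 mm above the bench. Over 20 N on chest or lid is too hard.
- lid: The chest's wooden lid, a flat board 190 x 264 x 14 mm. Origin on the hinge axis, mid-width, at the far end of its underside, 121 mm above the bench; its x runs from the front edge to the hinge, z out of its top (up when shut). A sprung over-centre stay pulls it shut until its balance point, then pulls it open, slowly, onto a rigid stop 2 to 9 degrees further, where it stays.
- lid_edge (a point): Middle of the lower front edge of the lid, 190 mm from the hinge; moves with the lid. The lid overhangs the front wall by 40 mm: a ledge to push up from below. The push needed there is 5 to 8 N at first and falls to nothing at the balance point, which is set differently each time, from 7 degrees before to 23 past upright, with its stop, and must be felt. Let go short of it, the lid slams shut.
- pocket (a point): Centre of the floor of the empty round pocket, on the chest's +y side; the pocket is 47 mm across and 14 mm deep with a 2 mm chamfer at its mouth. z up.
- weight_mid (a point): Centre, half-way up, of the loose dark iron weight on the bench left or right of the chest: a round cylinder 44 mm across and 50 mm high, a short 16 mm neck, and on top a round grip knob 26 mm across from 62 to 84 mm above its foot; 87 mm high, about 0.5 kg (varies). This point is 43.5 mm above the foot; the middle of the knob is 29.5 mm above this point. z up.
- twin_mid (a point): The same point of an identical weight that already stands in the other pocket, on the chest's -y side, under the shut lid.
- glue: White bottle, 48 mm across, 150 mm high, on the side of the chest where the weight is not. Origin at its foot. To be left alone.
- pot: Terracotta cup, 76 mm across, 85 mm high. Origin at its foot. To be left alone.
- hoop: Wooden hoop lying flat, 130 mm across. To be left alone.
- tweezers: Steel tweezers lying flat, 130 mm long. To be left alone.
- brush: Brush lying flat. To be left alone.
- jar: Glass jar with a steel cap, 66 mm across, 85 mm high. Origin at its foot. To be left alone.
Not all that is in view belongs to the job. What is shaped like the part that bears weight_mid but purple or red is not meant.

How it is judged (in metres and radians):
On the way:
1. the lid has been pushed past its balance point and stays open by itself, still and untouched by the robot (angle between lid_edge's own z axis and vertical above 1.4 rad and angular speed of lid below 0.05 rad/s and contact force between the fingers and chest below 0.2 N), for 0.3 s.
At the end, for the whole second after the job is handed in: The lid rests open by itself, still (turned up by more than 1.4 rad, 80 degrees), and the weight stands upright (within 0.08 rad) and released in the empty pocket, its foot within 4 mm of the pocket's floor and its axis within 5 mm of the pocket's centre; the twin is still in its own pocket (angle between lid_edge's own z axis and vertical above 1.4 rad and angular speed of lid below 0.05 rad/s and horizontal distance between weight_mid and pocket below 0.005 m and z of weight_mid in the frame of pocket below 0.0475 m and angle between weight_mid's own z axis and vertical below 0.08 rad and horizontal distance between weight_mid and twin_mid above 0.1 m and z of twin_mid in the frame of chest below 0.075 m); the robot touches nothing.
It fails at once if the fingers press on the chest or its lid with more than 20 N (contact force between the fingers and chest above 20 N).
It fails at once if the rest of the arm presses on the chest or its lid with more than 20 N (contact force between the arm and chest above 20 N).
It fails at once if the lid is flung open or falls shut (turns faster than 2.5 rad/s) (angular speed of lid above 2.5 rad/s).
It fails at once if the weight is dropped into or rammed against the chest (over 40 N) (contact force between weight and chest above 40 N).
It fails at once if the twin is moved by more than 15 mm, or another thing on the bench by more than 30 mm (distance of twin_mid from where it was at the start of the episode above 0.015 m or distance of any of glue, pot, hoop, tweezers, brush, jar from where it was at the start of the episode above 0.03 m).
It also fails if it takes over 72 s, if anything falls off the work surface, if the arm or the gripper's body presses on something with over 40 N, if the wrist force passes 120 N, or if a joint passes its speed limit or range.

### The arm

A 6-joint arm with a two-finger parallel gripper is mounted at the origin on the work surface. World frame = base frame: x ahead of the robot, y to its left, z up, the work surface at z = 0. Lengths are in m, angles in degrees, forces in N, time in s.
With the tool pointing down it reaches from about 0.375 to 0.9 m from the base axis. Payload 3.1 kg.
Tool frame: the origin (TCP) lies on the front face of the gripper's body, between the roots of the fingers; the fingertips stand 70 mm ahead of it and the grasp point (between the pads) lies 51 mm ahead of it; z points along the fingers, y is the line along which they close (so a half turn about z gives the same grasp; the last joint's range is limited). The gripper opens to 87 mm and grips with 3 to 60 N. Pads are 19 mm wide; open, the fingers measure 117 mm over their backs; the gripper's body (75 mm by 190 mm) begins 51 mm behind the grasp point.
Start: joints at [58.871, 30.224, 82.088, -0, 67.689, -10.227], TCP at [0.223, 0.584, 0.292] pointing down, gripper open.
Joint ranges: [-176.69, 176.69], [-43.24, 126.21], [12.49, 139.97], [-82, 262], [0, 151.66], [-163.58, 163.58]. Speed limits (degrees/s): [159.86, 159.86, 180, 180, 180, 180].

### API

Orientations are given as a 3x3 rotation matrix whose columns are the frame's x, y, z axes.
In Python, from rig import * gives the robot as it stands. The module is installed in compiled form; this text tells all that it offers. Calls block until the motion is done:
- goto(position, orientation): joint-space move of the TCP to a pose.
- movel(position, feed=0.15, attitude=None, threshold=None): straight line of the TCP; attitude=None keeps the orientation; feed is the mean speed in m/s. With threshold (N) it stops when the force on the tool has changed by that much, and returns True; else False.
- goto_joints(angles): joint-space move.
- move_gripper(opening, grip_force=None): finger opening in m; grip_force is the grip in N (None keeps the last); returns when the fingers have stopped.
- hold(seconds).
- inverse_kinematics(position, orientation): joint angles nearest the present ones, or None.
- get_state(): the state.
- camera(name): name is "scene" or "top"; returns (picture, depth): 480x640x3 uint8, red, green, blue; 480x640 float32, m along the optical axis (not along the pixel's ray), 0 where there is no reading.
- get_calibration(name): a dict with "vfov" (degrees; the focal length in pixels is half the picture's height over the tangent of half this angle, whatever the lens; pixels are square), "cx", "cy" (the principal point, pixels), "rvec" (rotation vector, rad) and "tvec" (3), from world to camera coordinates, as OpenCV has them. Camera axes: x right, y down, z forward; pixel columns grow to the right and rows downward; lengths in m; the calibration is good to about 2 mm. A picture is of the moment at which its call begins. get_calibration takes no time and is no camera call.
A pose or a line that the arm cannot do raises PlanningError and nothing moves.
- job_done(): hands the job in; it is judged then, once.
Trained networks look in the newest picture that a camera, given by its name, has taken for a name from the list of things; names that differ only in an ending like _2 or _b are one class to them, and where a whole thing is asked for, a point or a joint stands for the part that bears it (a point fixed in the world has none). Each returns a list of dicts, best first, with "score" (0 to 1); they miss things now and then, are a little off and sometimes report something else, mostly with a low value. They report only what shows in the picture. A call takes as long as a camera call. They do not tell look-alikes from the thing itself.
- spot_in(camera, name): "bbox" ([left, top, right, bottom] in pixels, round what is visible of it).
- place_of(camera, name): "at" ([column, row] in pixels: a listed point, or the origin of a listed thing).
The state is a dict: "t": time; "q": joint angles; "qvel": joint speeds; "tau": joint torques, N m; "tcp_pos": TCP position; "eef_rot": TCP orientation; "contact_force": force on the tool from outside, world axes, zero at the start; "torque": the same for the moment, N m; "width": finger opening in m; "grasp_force": force on a finger pad.
Only numpy, scipy, OpenCV 4.12 (cv2) and the standard library are available. Lean on these libraries where they do the work, as an engineer would, in place of code of your own. Each camera call takes 0.05 s, during which the arm holds its last target. There are 200 camera calls.

## Working session

There is one attempt and no reset: what is moved stays moved. The work goes in short steps, each a Python script; the robot and the scene stay as the last script left them, time stands still between calls to the robot, and variables do not carry over. Pictures are saved under pics/ and viewed, at most 10 in all, crops included, and the job is handed in when it is done.

```bash
mkdir -p pics; cat > h.py <<'E'
from rig import *
import numpy as np, cv2
from scipy.spatial.transform import Rotation as R
def cam(n):
    c=get_calibration(n); f=240/np.tan(np.radians(c["vfov"]/2))
    Rm=cv2.Rodrigues(np.array(c["rvec"],float))[0]; return f,c["cx"],c["cy"],Rm,np.array(c["tvec"],float).ravel(),c
def cloud(n,d):
    f,cx,cy,Rm,t,c=cam(n); v,u=np.mgrid[0:480,0:640]
    p=np.stack([(u-cx)/f*d,(v-cy)/f*d,d],-1); return (p-t)@Rm
def onplane(n,uv,z):
    f,cx,cy,Rm,t,c=cam(n); o=-Rm.T@t; r=Rm.T@np.array([(uv[0]-cx)/f,(uv[1]-cy)/f,1]); return o+r*(z-o[2])/r[2]
def proj(n,P):
    f,cx,cy,Rm,t,c=cam(n); q=Rm@np.array(P)+t; return q[:2]/q[2]*f+[cx,cy]
E
python3 - <<'E'
from h import *
for n in("scene","top"):
    im,d=camera(n); cv2.imwrite(f"pics/{n}0.png",im[:,:,::-1]); np.save(f"{n}0.npy",d)
    print(get_calibration(n)); W=cloud(n,d)
    for k in("chest","lid","lid_edge","weight_mid","twin_mid","pocket","glue","pot","hoop","jar","tweezers","brush"):
        for r in place_of(n,k)[:3]:
            u,v=np.round(r["at"]).astype(int); print(n,k,round(r["score"],2),u,v,W[min(max(v,0),479),min(max(u,0),639)].round(3))
E
```

```text
{'vfov': 49.54425521316345, 'cx': 319.8213002612948, 'cy': 240.30065620045787, 'rvec': array([ 2.1981077 ,  1.4837902 , -0.39961451]), 'tvec': array([-0.19886497, -0.34931515,  1.49081868])}
scene chest 0.94 352 273 [0.628 0.029 0.139]
scene lid 0.85 384 245 [ 0.523  0.172 -0.   ]
scene lid_edge 0.77 292 243 [ 0.432 -0.035 -0.004]
scene weight_mid 0.92 436 158 [0.369 0.386 0.065]
scene weight_mid 0.6 402 173 [0.37  0.29  0.049]
scene weight_mid 0.58 419 200 [0.464 0.29  0.052]
scene pocket 0.22 213 343 [ 0.629 -0.285  0.047]
scene glue 0.9 209 342 [ 0.629 -0.291  0.058]
scene pot 0.79 484 241 [0.626 0.377 0.052]
scene pot 0.48 153 298 [ 0.456 -0.384  0.004]
scene jar 0.83 480 206 [0.529 0.429 0.038]
scene tweezers 0.64 153 299 [ 0.458 -0.385  0.002]
scene brush 0.97 191 264 [ 0.413 -0.28   0.021]
{'vfov': 44.76214017102225, 'cx': 321.17029468182733, 'cy': 239.5087225514222, 'rvec': array([ 2.19338596, -2.15192218,  0.11151208]), 'tvec': array([0.01152486, 0.51621887, 1.40630216])}
top chest 0.73 308 224 [0.54  0.052 0.136]
top lid 0.9 279 203 [0.608 0.129 0.002]
top lid_edge 0.67 352 238 [ 0.51  -0.048  0.133]
top weight_mid 0.82 202 299 [0.366 0.296 0.085]
top weight_mid 0.7 164 295 [0.373 0.384 0.089]
top weight_mid 0.68 207 265 [0.445 0.289 0.081]
top glue 0.72 442 205 [ 0.597 -0.262  0.092]
top pot 0.91 168 204 [0.6   0.407 0.005]
top jar 0.76 147 241 [0.499 0.431 0.083]
top tweezers 0.65 487 268 [ 0.455 -0.393  0.002]
top tweezers 0.54 352 241 [ 0.503 -0.048  0.136]
top brush 0.85 441 288 [ 0.403 -0.274  0.023]
top brush 0.46 348 237 [ 0.512 -0.039  0.135]
```

View pics/scene0.png

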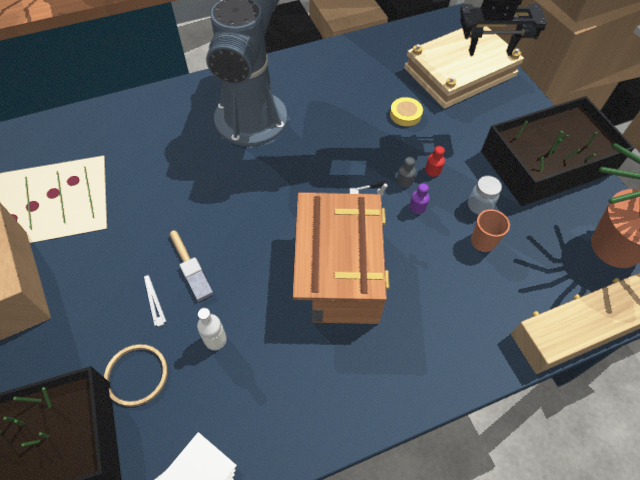

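View pics/top0.png

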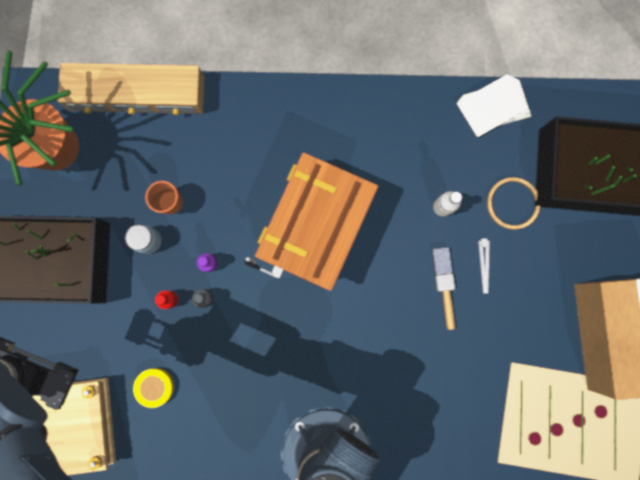

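```bash
python3 - <<'E'
from h import *
a=cv2.imread("pics/scene0.png")[120:240,380:540]; b=cv2.imread("pics/top0.png")[220:340,120:280]
cv2.imwrite("pics/crop.png",np.vstack([cv2.resize(a,(400,300)),cv2.resize(b,(400,300))])) 
for n in("scene","top"):
    W=cloud(n,np.load(n+"0.npy")); m=(W[...,2]>.125)&(W[...,2]<.145)&(W[...,0]>.4)&(W[...,0]<.8)&(abs(W[...,1])<.25)
    m=m.astype(np.uint8); k,l,s,_=cv2.connectedComponentsWithStats(m); i=1+np.argmax(s[1:,4]); P=W[l==i]
    r=cv2.minAreaRect(P[:,:2].astype(np.float32)*1000); print(n,s[i],r,cv2.boxPoints(r).round(0).tolist(),np.median(P[:,2]))
    for c in((.37,.386),(.37,.293),(.452,.29)):
        q=(np.hypot(W[...,0]-c[0],W[...,1]-c[1])<.035)&(W[...,2]>.06)&(W[...,2]<.11)
        t=q&(W[...,2]>np.nanpercentile(W[q][:,2],85)-.004)
        im=cv2.imread(f"pics/{n}0.png"); print(n,c,t.sum(),W[t].mean(0).round(4),W[q][:,2].max(),"BGR",im[q].mean(0).round())
E
```

```text
scene [ 292  186   97  116 9529] ((538.6832885742188, 41.30206298828125), (197.76588439941406, 289.7897644042969), 66.8145980834961) [[367.0, 7.0], [633.0, -107.0], [711.0, 75.0], [444.0, 189.0]] 0.13572925817522494
scene (0.37, 0.386) 53 [0.3624 0.392  0.0878] 0.09224560576947949 BGR [ 51.  52. 159.]
scene (0.37, 0.293) 63 [0.3675 0.3058 0.0873] 0.09314212803789662 BGR [84. 82. 78.]
scene (0.452, 0.29) 56 [0.4547 0.2972 0.088 ] 0.09221038766908059 BGR [146.  68. 114.]
top [ 255  153  123  134 9645] ((540.2294921875, 40.770477294921875), (198.32806396484375, 287.718017578125), 66.75736999511719) [[369.0, 6.0], [633.0, -107.0], [712.0, 75.0], [447.0, 189.0]] 0.13561521664476048
top (0.37, 0.386) 73 [0.3638 0.3917 0.0875] 0.09222059113614235 BGR [ 37.  40. 198.]
top (0.37, 0.293) 62 [0.3672 0.3049 0.0884] 0.09482518314431093 BGR [100.  96.  92.]
top (0.452, 0.29) 74 [0.4547 0.2973 0.0872] 0.09029977899996837 BGR [185.  72. 142.]
```

The scene shows three knobbed weights: red at scene (436,160), purple at (420,199), dark grey at (406,172), which is top (202,298). The dark iron one at about (0.367, 0.305) fits the description. The chest's hinge straps are on its +y side in the world frame and its front faces −y. Next I'll check the crop and fit the lid.

View pics/crop.png

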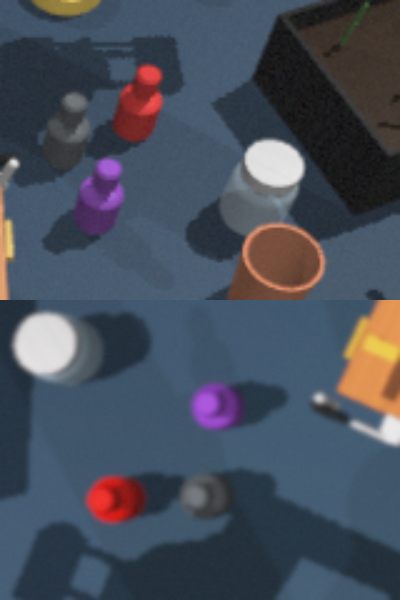

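```bash
cat >> h.py <<'E'
def chestpose(c,yaw):
    a=np.radians(yaw); return np.array([*c,0.]),np.array([np.cos(a),np.sin(a),0]),np.array([-np.sin(a),np.cos(a),0])
Z=np.array([0,0,1.])
E
python3 - <<'E'
from h import *
from scipy.optimize import minimize
for n in("scene","top"):
    W=cloud(n,np.load(n+"0.npy")); im=cv2.imread(f"pics/{n}0.png")
    m=(W[...,2]>.128)&(W[...,2]<.15)&(np.hypot(W[...,0]-.54,W[...,1]-.04)<.2)
    P=W[m][:,:2]; 
    g=lambda p:(-np.mean((1/(1+np.exp((abs((P-p[:2])@[np.cos(p[2]),np.sin(p[2])])-.095)/.003)))*(1/(1+np.exp((abs((P-p[:2])@[-np.sin(p[2]),np.cos(p[2])])-.132)/.003)))))
    b=min((minimize(g,[.54,.04,np.radians(y)],method="Nelder-Mead") for y in(60,64,68,72)),key=lambda r:r.fun)
    y=b.x[2]; Q=(P-b.x[:2])@np.array([[np.cos(y),-np.sin(y)],[np.sin(y),np.cos(y)]])
    print(n,b.x[:2],np.degrees(y),b.fun,np.percentile(Q,[.5,2,98,99.5],axis=0).round(4).tolist())
    c=b.x[:2]+.02*np.array([np.cos(y),np.sin(y)]); print("chest",c)
# IK test
c,cx,cy=chestpose(b.x[:2]+.02*np.array([np.cos(y),np.sin(y)]),np.degrees(y))
for dy in(-.05,0,.05,.09):
  for turn in(0,-20,-40):
   for s in(1,-1):
    o=[]
    for th,ph in((0,15),(0,25),(0,40),(0,55),(45,50),(90,65),(115,75)):
        h=R.from_euler("z",turn,degrees=True).apply(cx); t,p=np.radians([th,ph]); z=np.cos(p)*h-np.sin(p)*Z; yy=s*np.cross(Z,h); X=np.cross(yy,z)
        tip=c+.075*cx+.121*Z+.175*(-np.cos(t)*cx+np.sin(t)*Z)+dy*cy-.02*(np.sin(t)*cx+np.cos(t)*Z)
        q=inverse_kinematics(tip-.07*z,np.stack([X,yy,z],1)); o.append(None if q is None else np.round(q).astype(int).tolist())
    print(dy,turn,s,[x is not None for x in o],o[1],o[-1])
E
```

```text
scene [0.5501074  0.03225474] 66.82279916601311 -0.9494377090216285 [[-0.0939, -0.1294], [-0.091, -0.1274], [0.0918, 0.1312], [0.0947, 0.1515]]
chest [0.55797892 0.05064058]
top [0.54833296 0.0327378 ] 66.79079284568445 -0.9530760728065915 [[-0.094, -0.1307], [-0.0912, -0.1265], [0.0918, 0.1291], [0.0946, 0.1501]]
chest [0.55621475 0.05111924]
-0.05 0 1 [True, True, True, True, True, False, False] [-46, 53, 101, 59, 77, 115] None
-0.05 0 -1 [True, True, True, True, True, True, True] [-46, 53, 101, 59, 77, -65] [-3, 27, 78, 15, 70, 16]
-0.05 -20 1 [True, True, True, True, True, True, True] [-49, 52, 115, 78, 67, 105] [-2, 26, 81, 12, 64, -143]
-0.05 -20 -1 [True, True, True, True, True, True, True] [-49, 52, 115, 78, 67, -75] [-2, 26, 81, 12, 64, 37]
-0.05 -40 1 [True, True, True, True, False, True, True] [-48, 54, 128, 106, 66, 88] [0, 25, 83, 8, 59, -119]
-0.05 -40 -1 [True, True, True, True, True, True, True] [-48, 54, 128, 106, 66, -92] [0, 25, 83, 8, 59, 61]
0 0 1 [True, True, True, True, True, False, True] [-49, 52, 108, 58, 75, 109] [-1, 24, 84, 15, 67, -163]
0 0 -1 [True, True
[... 999 characters left out ...]
4, 7, 55, -115]
0.05 -40 -1 [False, False, False, True, True, True, True] None [5, 18, 94, 7, 55, 65]
0.09 0 1 [True, True, True, True, True, False, True] [-54, 52, 121, 56, 69, 97] [3, 18, 94, 15, 62, -161]
0.09 0 -1 [True, True, True, True, True, True, True] [-54, 52, 121, 56, 69, -83] [3, 18, 94, 15, 62, 19]
0.09 -20 1 [True, True, True, True, True, True, True] [-61, 58, 135, 79, 62, 76] [5, 16, 96, 12, 57, -138]
0.09 -20 -1 [True, True, True, True, True, True, True] [-61, 58, 135, 79, 62, -104] [5, 16, 96, 12, 57, 42]
0.09 -40 1 [False, False, False, True, True, True, True] None [7, 15, 97, 6, 53, -112]
0.09 -40 -1 [False, False, False, True, True, True, True] None [7, 15, 97, 6, 53, 68]
```

The crop confirms it: dark grey weight at the lower left of the red one, purple separate. Moving to the ledge now.

```bash
cat >> h.py <<'E'
C,CX,CY=chestpose((.557,.051),66.8)
DY=.02
def pose(tip,ph):
    p=np.radians(ph); z=np.cos(p)*CX-np.sin(p)*Z; return tip-.07*z,np.stack([np.cross(-CY,z),-CY,z],1)
def at(x,z,dy=DY): return C+x*CX+dy*CY+z*Z     # chest-frame point
def arc(th,r=.170,lift=0):
    ph=35+40*th/115; d=np.radians(th-ph); w=.010
    off=w if d>=0 else (.19-r)*np.tan(-d)+w/np.cos(d)
    t=np.radians(th); n=np.array([np.sin(t),np.cos(t)])   # lid's upward normal (x,z)
    x=.075-r*np.cos(t)-off*n[0]; z=.121+r*np.sin(t)-off*n[1]
    return pose(at(x,z),ph),n[0]*CX+n[1]*Z
def F(): return np.array(get_state()["contact_force"])
E
python3 - <<'E'
from h import *
for th in range(0,131,10): 
    (p,A),_=arc(th); print(th,inverse_kinematics(p,A) is not None,end=" ")
goto(*pose(at(-.24,.28),35)); print(get_state()["t"],F())
move_gripper(0.0)
goto(*pose(at(-.17,.075),35)); print(F())
movel(pose(at(-.095,.075),35)[0],feed=.08,threshold=5); f0=F(); print(f0)
r=movel(pose(at(-.095,.105),35)[0],feed=.02,threshold=2)
s=get_state(); A=np.array(s["eef_rot"]); print(r,s["t"],F()-f0,"tip",np.array(s["tcp_pos"])+.07*A[:,2], "model",arc(0)[0][0]+.07*A[:,2])
im,d=camera("scene"); cv2.imwrite("pics/s1.png",im[:,:,::-1])
E
```

```text
0 True 10 True 20 True 30 True 40 True 50 True 60 True 70 True 80 True 90 True 100 True 110 True 120 True 130 True 4.0917 [ 0.25181014 -0.41426535  0.5524702 ]
[0.00282189 0.05284969 0.48721076]
[ 0.05015765 -0.05447274 -0.59691193]
True 8.5333 [-0.02877455 -0.5822465  -0.40104372] tip [ 0.50110639 -0.02872283  0.09382868] model [ 0.50116417 -0.02850651  0.0946836 ]
```

View pics/s1.png

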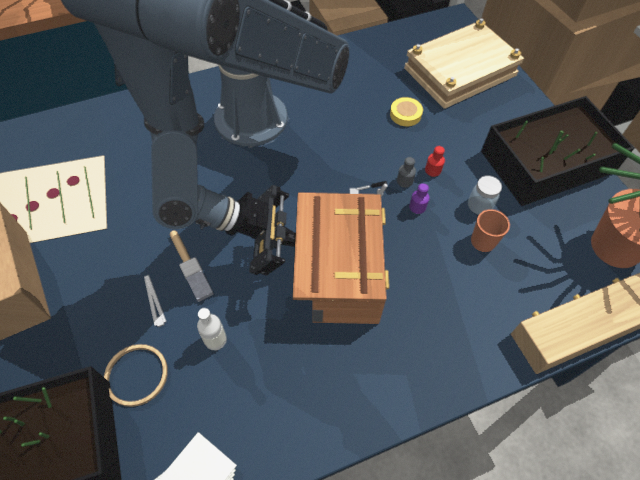

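The fingertips are under the ledge at (290,240), touching it where the model says. Next, push along the arc and log the force.

```bash
python3 - <<'E'
from h import *
for th in range(5,79,5):
    (p,A),n=arc(th)
    r=movel(p,feed=.06,attitude=A,threshold=11); f=F(); print(th,r,(f@n).round(2),np.linalg.norm(f).round(2))
    if r or np.linalg.norm(f)>13: break
print(get_state()["t"])
E
```

```text
5 False -4.98 5.09
10 False -5.58 5.72
15 False -6.8 7.08
20 False -4.82 5.26
25 False -5.79 5.9
30 False -4.69 4.9
35 False -5.94 6.17
40 False -5.86 6.19
45 False -5.69 6.24
50 False -4.36 4.73
55 False -5.82 6.12
60 False -6.45 6.55
65 False -5.52 5.99
70 False -4.24 4.5
75 False -5.21 5.33
15.35
```

```bash
cat >> h.py <<'E'
def lidang(n="scene"):
    im,d=camera(n); W=cloud(n,d); q=W-C; x=q@CX; y=q@CY; z=W[...,2]
    hsv=cv2.cvtColor(im,cv2.COLOR_RGB2HSV); wood=(hsv[...,0]<16)&(hsv[...,1]>110)&(hsv[...,2]>60)
    m=(abs(y)<.13)&(z>.17)&(z<.34)&(x>-.09)&(x<.25)&wood&(d>0)
    if m.sum()<50: return None,m.sum(),im
    a=np.degrees(np.arctan2(z[m]-.121,.075-x[m])); return np.percentile(a,[10,50,90]).round(1),m.sum(),im
E
python3 - <<'E'
from h import *
low=0
for th in np.arange(78,126,2.):
    (p,A),n=arc(th)
    r=movel(p,feed=.04,attitude=A,threshold=7)
    fs=[]
    for _ in range(6): hold(.02); fs.append(F())
    f=np.mean(fs,0); print(th,r,(f@n).round(2),f.round(2))
    low=low+1 if f@n>-.9 else 0
    if r or low>=3: break
for c in("scene","top"): print(lidang(c)[:2])
print(get_state()["t"])
E
```

```text
78.0 False -4.05 [-1.96 -3.07 -2.58]
80.0 False -3.84 [-1.59 -3.1  -2.41]
82.0 False -3.52 [-1.58 -2.92 -1.8 ]
84.0 False -3.1 [-1.52 -2.55 -1.6 ]
86.0 False -3.68 [-1.51 -3.26 -1.38]
88.0 False -2.82 [-1.08 -2.57 -1.09]
90.0 False -2.79 [-1.1  -2.57 -0.68]
92.0 False -2.23 [-0.65 -2.16 -0.28]
94.0 False -1.73 [-0.08 -1.89 -0.4 ]
96.0 False -1.68 [-0.14 -1.76  0.09]
98.0 False -1.39 [-0.22 -1.35  0.54]
100.0 False -0.95 [-0.21 -0.82  0.72]
102.0 False -0.5 [ 0.04 -0.51  0.24]
104.0 False -0.13 [-0.06 -0.07  0.2 ]
106.0 False -0.29 [-0.21 -0.15  0.29]
(array([110.7, 111.4, 113.5]), np.int64(3340))
(array([110.9, 111.8, 114.4]), np.int64(1477))
21.7917
```

```bash
python3 - <<'E'
from h import *
(p,A),n=arc(106)
movel(p-.008*n,feed=.03); hold(.3); print(lidang()[:2],F().round(2))
hold(.7); a,_,im=lidang(); print(a,F().round(2),get_state()["t"])
cv2.imwrite("pics/s2.png",im[:,:,::-1])
E
```

```text
(array([110.8, 111.4, 113.4]), np.int64(3597)) [-0.65  0.74 -0.22]
[110.8 111.4 113.4] [ 0.16  0.31 -0.27] 23.3083
```

View pics/s2.png

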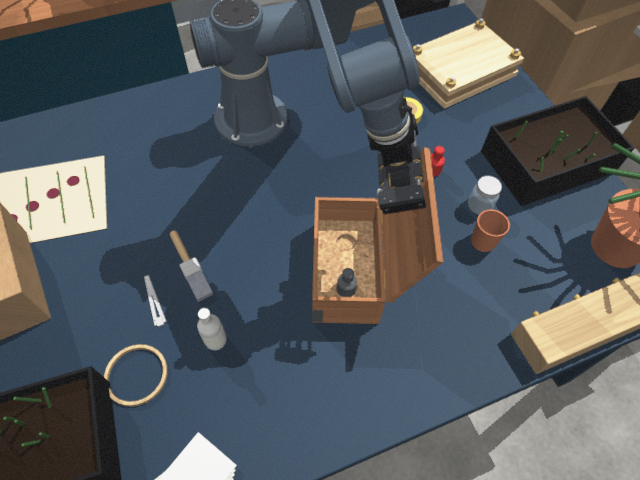

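The lid stands open and still at about 111° without contact. The empty pocket is at (347,240) and the twin at (347,283). Next is picking the dark weight.

```bash
cat >> h.py <<'E'
DOWN=np.stack([np.cross(-CY,-Z),-CY,-Z],1)
WT=np.array([.3674,.3054,0])
E
python3 - <<'E'
from h import *
p=np.array(get_state()["tcp_pos"]); movel(p-.06*CX+.08*Z,feed=.15)
for s in(1,-1):
    D=np.stack([s*np.cross(-CY,-Z),-s*CY,-Z],1); print(s,inverse_kinematics(WT+.3*Z,D),inverse_kinematics(C+.06*CY+.15*Z,D))
q=np.array(get_state()["tcp_pos"]); print(q,get_state()["q"])
goto(WT+.40*Z-.02*CX,DOWN)
print(get_state()["t"],lidang()[:2])
ims={}
for n in("scene","top"):
    im,d=camera(n); cv2.imwrite(f"pics/{n}2.png",im[:,:,::-1]); np.save(n+"2.npy",d); W=cloud(n,d)
    for r in place_of(n,"pocket")[:2]: print(n,r,onplane(n,r["at"],.024))
    for r in place_of(n,"twin_mid")[:4]: print(n,r,onplane(n,r["at"],.0675))
    m=(np.hypot(W[...,0]-.502,W[...,1]-.075)<.04)&(W[...,2]<.032)&(W[...,2]>.015); print(n,m.sum(),W[m].mean(0))
    t=(np.hypot(W[...,0]-.612,W[...,1]-.027)<.04)&(W[...,2]>.104); print("twin top",t.sum(),W[t].mean(0))
E
```

```text
1 [ 2.63003206e+01  1.83019980e+01  1.02111812e+02 -2.54444375e-14
  5.95861897e+01  4.95003206e+01] [-4.17791733e+00  3.43524571e+01  1.05814906e+02 -2.54444375e-14
  3.98326371e+01  1.90220827e+01]
-1 [ 2.63003206e+01  1.83019980e+01  1.02111812e+02 -2.54444375e-14
  5.95861897e+01 -1.30499679e+02] [-4.17791733e+00  3.43524571e+01  1.05814906e+02 -2.54444375e-14
  3.98326371e+01 -1.60977917e+02]
[0.54726245 0.07997152 0.43531175] [-10.97841717  14.09557478  86.64774225  18.26767981  76.07120648
   8.29988219]
25.2 (array([110.7, 111.3, 112.7]), np.int64(4997))
scene {'at': [346.6, 245.5], 'score': 0.95} [0.50285712 0.07873175 0.024     ]
scene {'at': [484.2, 205.3], 'score': 0.4} [0.52330862 0.44957101 0.024     ]
scene {'at': [346.7, 284.7], 'score': 0.65} [0.61762516 0.02580489 0.0675    ]
scene 234 [0.49520609 0.07828932 0.02511325]
twin top 115 [0.61215783 0.0271863  0.1103153 ]
top {'at': [299.1, 247.2], 'score': 0.89} [0.49602497 0.07519094 0.024     ]
top {'at': [319.3, 195.3], 'score': 0.5} [0.61833958 0.02800495 0.0675    ]
top 299 [0.50261409 0.07478458 0.02469166]
twin top 96 [0.61123018 0.02706573 0.11061077]
```

```bash
python3 - <<'E'
from h import *
move_gripper(.06)
goto(WT+.18*Z,DOWN)
r=movel(WT+.1255*Z,feed=.07,threshold=6); print("touch",r,get_state()["tcp_pos"],F())
move_gripper(0.0,20); s=get_state(); print(s["width"],s["grasp_force"],s["t"]); f0=F()
movel(WT+.145*Z,feed=.05); hold(.2); print(F()-f0,get_state()["width"])
movel(WT+.34*Z,feed=.2); goto(C+.06*CY+.34*Z,DOWN); s=get_state(); print(s["t"],s["width"],s["tcp_pos"])
for n in("scene","top"):
    im,d=camera(n); cv2.imwrite(f"pics/{n}3.png",im[:,:,::-1]); np.save(n+"3.npy",d)
    print(n,[(r["at"],round(r["score"],2)) for r in place_of(n,"weight_mid")],proj(n,C+.06*CY+(.34-.1255+.0435)*Z))
E
python3 - <<'E'
import cv2,numpy as np
a=cv2.imread("pics/scene3.png")[100:330,240:470]; cv2.imwrite("pics/s3.png",cv2.resize(a,(600,600)))
E
```

```text
touch False [0.36758965 0.30552088 0.12571513] [-0.20227589  0.73949054  0.4583378 ]
0.025310917288374764 19.98109468477196 29.2333
[ 1.76011944 -0.8905382  -7.08407493] 0.02490893280737017
32.1417 0.02555621397013613 [0.50106631 0.07548844 0.33938908]
scene [([436.3, 157.6], 0.83), ([349.9, 186.4], 0.48)] [351.26213231 186.28695613]
top [([204.5, 260.1], 0.83), ([165.2, 296.8], 0.68)] [295.70871865 234.68746361]
```

View pics/s3.png

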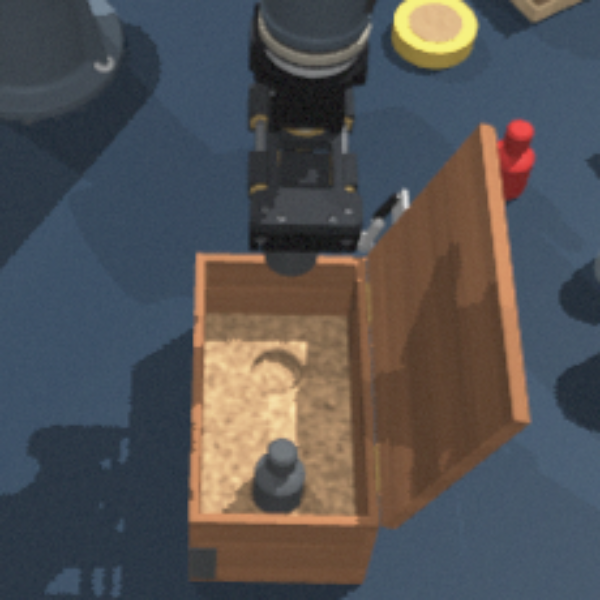

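The weight is held and the empty pocket is clear below it, at crop (278,370). Now I'll lower it with a force stop.

```bash
python3 - <<'E'
from h import *
T=C+.06*CY
movel(T+.185*Z,feed=.1); hold(.3); s=get_state(); print("err mm",(np.array(s["tcp_pos"])-T-.185*Z)*1e3,s["t"])
e=(T+.185*Z-np.array(s["tcp_pos"])); e[2]=0
T=T+e
for dx,dy in((0,0),(0,.0015),(0,-.0015),(.0015,0),(-.0015,0)):
    p=T+dx*CX+dy*CY
    movel(p+.172*Z,feed=.03); hold(.15)
    f0=F(); r=movel(p+.1465*Z,feed=.015,threshold=4); s=get_state()
    print(dx,dy,r,"tcp",np.array(s["tcp_pos"]),"F",F()-f0,s["t"])
    if s["tcp_pos"][2]<.153: break
E
```

```text
err mm [ 0.07821773 -0.01251451  0.25162075] 34.3417
0 0 True tcp [0.50158828 0.07473792 0.14942624] F [-0.16449502  0.28482855  8.96185668] 36.4167
```

```bash
python3 - <<'E'
from h import *
move_gripper(.05); hold(.2); p=np.array(get_state()["tcp_pos"])
movel(p+.05*Z,feed=.05); movel(p+.27*Z,feed=.15)
goto(WT+.40*Z-.02*CX,DOWN); print(get_state()["t"],lidang()[:2],C+.06*CY)
for n in("scene","top"):
    im,d=camera(n); cv2.imwrite(f"pics/{n}4.png",im[:,:,::-1]); W=cloud(n,d)
    for g in(1,-1):
        c=C+g*.06*CY; t=(np.hypot(W[...,0]-c[0],W[...,1]-c[1])<.04)&(W[...,2]>.104)&(W[...,2]<.13); print(n,g,t.sum(),W[t].mean(0)-c)
a=cv2.imread("pics/scene4.png")[100:330,240:470]; cv2.imwrite("pics/s4.png",cv2.resize(a,(600,600)))
E
```

```text
41.125 (array([110.7, 111.3, 112.7]), np.int64(4980)) [0.50185188 0.07463651 0.        ]
scene 1 97 [ 0.00137257 -0.00011967  0.11016579]
scene -1 115 [ 1.07536972e-04 -1.06921146e-04  1.10113816e-01]
top 1 97 [7.34627202e-05 3.00687534e-04 1.10477652e-01]
top -1 92 [-0.0011118  -0.00041906  0.1106619 ]
```

View pics/s4.png

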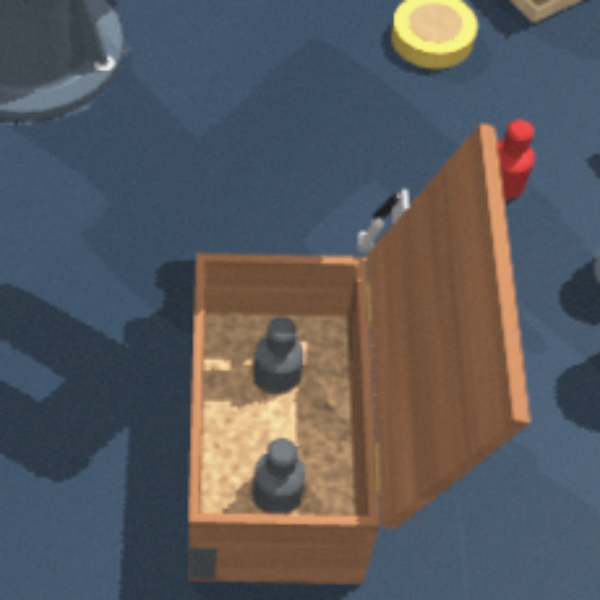

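Both weights stand at the same height in their pockets, at crop (280,360) and (280,480). The lid is open and the arm is clear.

```bash
python3 -c "
from rig import *
print(job_done())"
```

```text
the job is handed in; nothing more can be done
None
```

The job is handed in: at the last check the lid stood open by itself at about 111°, the dark weight was upright and fully home in the empty pocket, its twin was still in place, and the arm was clear after about 41 s; `job_done()` gave no verdict.

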